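# Reset the dial irrigation timer with the dibber

## Robot

A 6-joint arm with a two-finger parallel gripper is mounted at the origin on the work surface. World frame = base frame: x ahead of the robot, y to its left, z up, the work surface at z = 0. Lengths are in m, angles in rad, forces in N, time in s.
With the tool pointing down it reaches from about 0.3 to 0.775 m from the base axis. Payload 14.6 kg.
Tool frame: the origin (TCP) lies midway between the tips of the shut fingers; the grasp point (between the pads) lies 19 mm behind it (ctrl.pinch_z is the distance from the TCP to the grasp point, in m); z points along the fingers, y is the line along which they close (so a half turn about z gives the same grasp; the last joint's range is limited). The gripper opens to 94 mm and grips with 3 to 60 N. Pads are 16 mm wide; open, the fingers measure 119 mm over their backs; the gripper's body (75 mm by 177 mm) begins 78 mm behind the grasp point.
Start: joints at [1.235, 0.3, 1.521, -0, 1.321, -0.067], TCP at [0.146, 0.53, 0.205] pointing down, gripper open.
Joint ranges: [-3.03, 3.03], [-0.79, 2.21], [0.23, 2.52], [-1.04, 4.18], [0, 3.07], [-2.55, 2.55]. Speed limits (rad/s): [2.22, 2.22, 2.57, 3.14, 3.14, 3.14].

## Interface

Orientations are given as [roll, pitch, yaw] about the fixed x, y, z axes, in that order (R = Rz(yaw) Ry(pitch) Rx(roll)).
In Python, from station import ctrl gives the robot as it stands.
- The arm moves only by the tool jog_arm, never from a script. Its argument "motion" is a list of rows, each a list of 7 numbers: the shift along the tool's x, y, z in m, then the turn, a rotation vector about the tool's x, y, z in rad, then the opening, from -1 (shut) to 1 (fully open). In form: [[tx, ty, tz, rx, ry, rz, gripper], ...]. A call has 1 to 5 rows; each row shifts and turns the commanded pose from where the row before left it, along the tool's axes as they then stand; what a row does not reach is not made up. A row lasts 1/10 s, in which the tool goes at most 50 mm and 8.59 degrees, less where a joint would pass 70% of its speed; a pose out of reach is approached as far as the arm can. A call is refused whole if a number of a shift passes 0.05 or a number of a turn 0.15, either way. A call with a gripper value outside its range is refused whole. The fingers move at their own pace and stop on an object; "squeeze" is the grip in N (left out, the last holds). Time passes only in rows, so rows that do not move let the fingers close. It gives the time, the measured TCP pose, the force, the opening and the grip force at its end, in the units of the state.
- ctrl.get_obs(): the state, without advancing time (a new reading comes with each control period).
- ctrl.camera(name): name is "side" or "top"; returns the picture (400x640x3 uint8, red, green, blue); there is no depth.
- ctrl.camera_model(name): a dict with "intrinsics" (3x3 intrinsics, pixels), "rvec" (rotation vector, rad) and "tvec" (3), from world to camera coordinates, as OpenCV has them. Camera axes: x right, y down, z forward; pixel columns grow to the right and rows downward; lengths in m; the calibration is good to about 2 mm. A picture is of the moment at which its call begins. camera_model takes no time and is no camera call.
- ctrl.hand_in(): hands the job in; it is judged then, once.
The state is a dict: "time_s": time; "qpos": joint angles; "joint_vel": joint speeds; "tau": joint torques, N m; "ee_pos": TCP position; "eef_rot": TCP orientation; "force": force on the tool from outside, world axes, zero at the start; "moment": the same for the moment, N m; "grip_width": finger opening in m; "grip_force": force on a finger pad.
Only numpy, scipy, OpenCV 4.12 (cv2) and the standard library are available. Lean on these libraries where they do the work, as an engineer would, in place of code of your own. Each camera call takes 0.05 s, during which the arm holds its last target. There are 200 camera calls.

## Task

Take the T-handled dibber from its rack and use its point to press the recessed reset button of the irrigation timer that has the round dial: fully down, held for about a second, then let it come up again. Hang the dibber back in the slot of its rack, upright and resting on its collar, and let go. Do not press the button of the keypad timer, and leave the tape roll, the flower pot and the carton where they are.

Things in the scene. Friction and masses are not known exactly. Their poses are not given: they have to be found in the camera images.
- dibber_grip (a point): Loose upright dibber, 147 mm tall, about 0.2 kg. This point: centre of its wooden T-bar (22 mm wide along x, 90 mm long along y, 22 mm high); z points up, away from the tip. Below the bar: a 42 mm stem of 20 mm diameter, a steel collar (diameter 32 mm, 8 mm thick, underside 61 mm below this point), then the steel point. The collar rests loosely on the rack's fork.
- dibber_tip (a point): The blunt lower end of the dibber's steel point, on its axis, 136 mm below the centre of the T-bar and 75 mm below the underside of the collar; same axes as dibber_grip. The point is 8 mm in diameter at the tip and widens to 12 mm below the collar.
- rack_slot (a point): Fixed rack, wooden base and a steel fork plate on top. This point: middle of the fork's slot at the plate's top, 105 mm above the bench. Slot 20 mm wide (along y), open at -x, 40 mm away, closed at +x, 35 mm away; plate 8 mm thick, base board 93 mm below. The dibber starts within 10 mm of this point along x, shaft through the slot, collar on the plate; it lifts straight up.
- dial_well (a point): Centre of the mouth of the reset button's well, level with the top of the dial timer: fixed grey case, 150 (x) x 110 (y) mm, top 52 mm above the bench, round black dial (diameter 58 mm, 19 mm proud) centred 74 mm from the well along +x, brass stub at its +x end. Well 20 mm in diameter; the white button's top (diameter 17 mm) is 12 mm below the mouth. z up.
- dial_reset (a joint): Travel of the dial timer's reset button straight down: 0 up, 0.006 m fully down. A spring pushes it back: about 2 N to start, 5.5 N at the bottom.
- keys_well (a point): The same well on the other timer: same grey case and same place, but with six square rubber keys and a pale display strip instead of the dial. Not to be pressed.
- keys_reset (a joint): Travel of the keypad timer's reset button, 0 up, 0.006 m fully down. Same spring.
- tape: Bystander: roll of red tape standing flat on the bench, 90 mm in diameter, 48 mm high; origin at the centre of its underside.
- pot: Bystander: terracotta flower pot, 110 mm in diameter at the rim, 100 mm high; origin at the centre of its underside.
- carton: Bystander: open cardboard carton, 170 x 140 x 110 mm; origin at the centre of its underside.

How it is judged:
By the outcome, as a careful person would: the job done as asked, in the order asked, and still so for the second after the job is handed in, with the robot touching nothing.
It also fails if it takes over 61 s, if anything falls off the work surface, if the arm or the gripper's body presses on something with over 40 N, if the wrist force passes 120 N, or if a joint passes its speed limit or range.

## Working session

There is one attempt and no reset: what is moved stays moved. The work goes in short steps, Python scripts to look and compute and a tool call to move; the robot and the scene stay as the last step left them, time stands still between calls to the robot, and variables do not carry over. Pictures are saved under pics/ and viewed, at most 10 in all, crops included, and the job is handed in when it is done.

Besides the shell and the picture viewer there is one more tool, called after "Request:" as name([rows], argument=value, ...), one row to a line, values as JSON. jog_arm: Moves the arm, as the interface text tells. Its arguments: {"type":"object","properties":{"motion":{"type":"array"},"squeeze":{"type":"number"}},"required":["motion"]}

```bash
ls; mkdir -p pics
cat > h.py <<'E'
from station import ctrl
import numpy as np, cv2
def snap(n,f):
    im=ctrl.camera(n); cv2.imwrite('pics/'+f,im[:,:,::-1]); return im
def cam(n):
    m=ctrl.camera_model(n); K=np.array(m['intrinsics'],float); R=cv2.Rodrigues(np.array(m['rvec'],float))[0]; t=np.array(m['tvec'],float).ravel(); return K,R,t
def ray(n,uv):
    K,R,t=cam(n); d=R.T@np.linalg.solve(K,[uv[0],uv[1],1.]); return -R.T@t,d
def onz(n,uv,z):
    c,d=ray(n,uv); return c+d*(z-c[2])/d[2]
def proj(n,p):
    K,R,t=cam(n); q=K@(R@np.array(p,float)+t); return q[:2]/q[2]
def tri(a,b):
    # midpoint of rays top a, side b
    c1,d1=ray('top',a);c2,d2=ray('side',b);d1/=np.linalg.norm(d1);d2/=np.linalg.norm(d2)
    s=np.linalg.lstsq(np.c_[d1,-d2],c2-c1,rcond=None)[0]
    p,q=c1+s[0]*d1,c2+s[1]*d2; return (p+q)/2,np.linalg.norm(p-q)
E
python3 - <<'E'
from h import *
snap('top','t0.png');snap('side','s0.png')
for n in('top','side'):
    c,d=ray(n,(320,200));print(n,c,d)
o=ctrl.get_obs();print(o['time_s'],o['ee_pos'],o['eef_rot'],o['grip_width'],ctrl.pinch_z)
E
```

```text
pics
top [ 0.26290776 -0.02468848  1.40242649] [ 0.17985716  0.00755573 -0.98387352]
side [-0.36141782 -0.93315731  1.33168542] [ 0.48819153  0.53745078 -0.6876565 ]
0.1 [0.14598564 0.53004491 0.20496028] [-3.14061772e+00 -7.96266717e-05  2.87278426e+00] 0.0944916947644946 0.0188
```

View pics/t0.png

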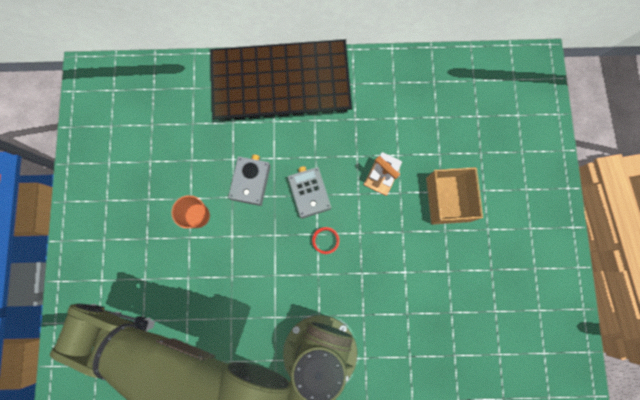

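View pics/s0.png

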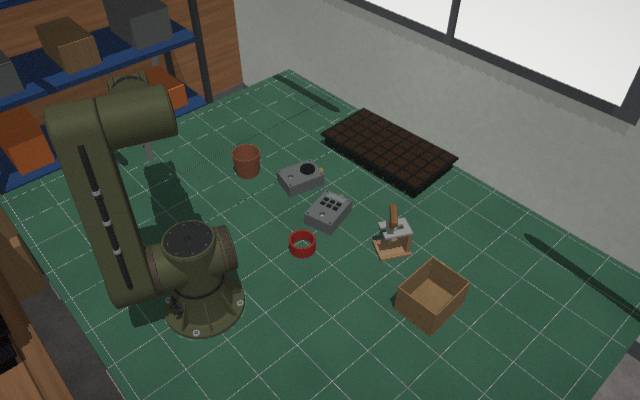

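The top view shows the dial timer at about (250,180) with its well near (247,192), the keypad timer at (310,192), the rack and dibber at (382,173), the pot at (190,211), the tape at (325,240) and the carton at (455,195). I'll enlarge the rack and the dial timer in both views.

Run:
```python
from h import *
t=cv2.imread('pics/t0.png');s=cv2.imread('pics/s0.png')
def c(im,x,y,w,h): return cv2.resize(im[y:y+h,x:x+w],(400,300),interpolation=cv2.INTER_CUBIC)
cv2.imwrite('pics/z0.png',np.vstack([np.hstack([c(t,350,143,64,48+0),c(s,360,198,80,60)]),np.hstack([c(t,220,150,64,48+0) if 0 else c(t,215,148,80,60),c(s,265,145,80,60)])]))
```

```text
(no output)
```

View pics/z0.png

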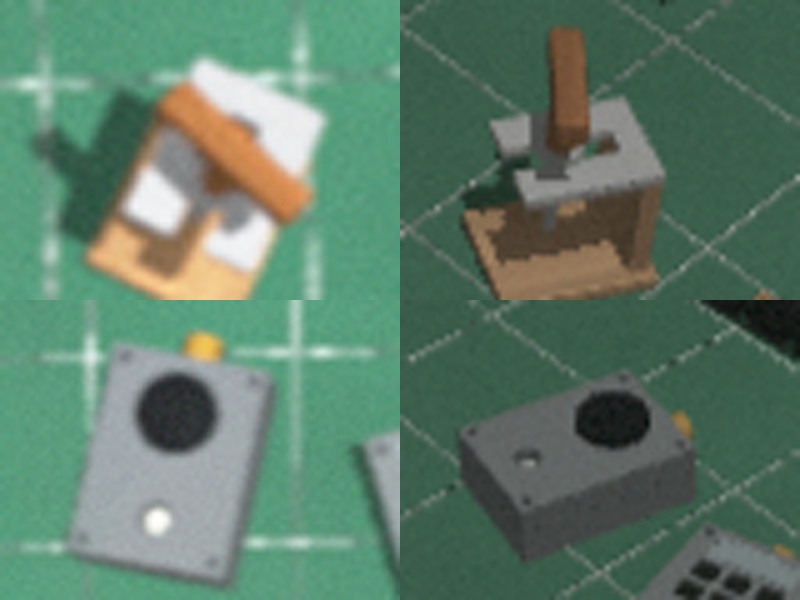

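The rack crop shows the bar (top-view crop, centre about (235,150), i.e. pixel (387.6,167)), turned clockwise, with the slot opening down-left. The well is at pixel (246,192) and the dial at (250,170).

```bash
cat > m.py <<'E'
from h import *
t=np.mean([ctrl.camera('top') for _ in range(4)],0).astype(np.uint8);s=np.mean([ctrl.camera('side') for _ in range(4)],0).astype(np.uint8)
def blob(im,x,y,w,h,f):
    c=cv2.resize(im[y:y+h,x:x+w],None,fx=8,fy=8,interpolation=cv2.INTER_CUBIC)
    m=f(cv2.cvtColor(c,cv2.COLOR_RGB2HSV).astype(int)).astype(np.uint8)
    cs=cv2.findContours(m,cv2.RETR_EXTERNAL,cv2.CHAIN_APPROX_NONE)[0]; k=max(cs,key=cv2.contourArea)
    M=cv2.moments(k);o=np.array([x,y])+.5/8-.5
    return np.array([M['m10']/M['m00'],M['m01']/M['m00']])/8+o, (cv2.boxPoints(cv2.minAreaRect(k))/8+o), cv2.contourArea(k)/64,m
sat=lambda lo:(lambda c:(c[...,0]<18)&(c[...,1]>lo))
for lo in (150,165,180):
    g,b,a,m=blob(t,365,148,45,35,sat(lo)); P=[onz('top',q,.175) for q in b]
    e=[P[1]-P[0],P[2]-P[1]];L=max(e,key=np.linalg.norm);W=min(e,key=np.linalg.norm)
    print('bar',lo,a,g,onz('top',b.mean(0),.177),np.linalg.norm(L),np.linalg.norm(W),np.degrees(np.arctan2(L[1],L[0])))
    print('side blob',blob(s,385,195,25,40,sat(lo))[:1], 'expected',proj('side',onz('top',b.mean(0),.166)))
gw,b,a,m=blob(t,238,184,18,16,lambda c:(c[...,2]>200)); print('button',gw,a,onz('top',gw,.040),onz('top',gw,.052))
gd,b,a,m=blob(t,235,158,30,26,lambda c:(c[...,2]<75)); print('dial',gd,a,d:=onz('top',gd,.071),'dia',2*np.sqrt(a/np.pi)*np.linalg.norm(onz('top',gd+[1,0],.071)-d))
gc,b,a,m=blob(t,218,148,62,62,lambda c:((c[...,1]<60)&(c[...,2]<215))|(c[...,2]<75));P=np.array([onz('top',q,.052) for q in b]);print('case',a,b.tolist(),P,np.linalg.norm(P-np.roll(P,1,0),axis=1),P.mean(0))
gs,b,a,m=blob(s,283,170,16,14,lambda c:(c[...,2]>110)|((c[...,2]<62)&0)); print('side well',gs,a,onz('side',gs,.052))
w=onz('top',gw,.04);print('dial-well',d-w,np.linalg.norm((d-w)[:2]), proj('side',[w[0],w[1],.04]))
print(tri(gw,gs))
E
python3 m.py
```

```text
bar 150 130.671875 [386.67785185 167.17200267] [ 0.58457796 -0.22665321  0.177     ] 0.08398481872091164 0.029700139495915594 -140.70435265804974
side blob (array([396.6625 , 222.76875]),) expected [391.44422731 215.48092646]
bar 165 0.0390625 [394.52083333 176.52916667] [ 0.55567519 -0.25137601  0.177     ] 0.0017787460691603956 0.0005368019119359986 -156.9246966223634Traceback (most recent call last):
  File "m.py", line 14, in <module>
    print('side blob',blob(s,385,195,25,40,sat(lo))[:1], 'expected',proj('side',onz('top',b.mean(0),.166)))
                      ~~~~^^^^^^^^^^^^^^^^^^^^^^^^^
  File "m.py", line 6, in blob
    cs=cv2.findContours(m,cv2.RETR_EXTERNAL,cv2.CHAIN_APPROX_NONE)[0]; k=max(cs,key=cv2.contourArea)
                                                                         ~~~^^^^^^^^^^^^^^^^^^^^^^^^
ValueError: max() iterable argument is empty
```

```bash
python3 - <<'E'
from h import *
t=cv2.cvtColor(cv2.imread('pics/t0.png'),cv2.COLOR_BGR2HSV);s=cv2.cvtColor(cv2.imread('pics/s0.png'),cv2.COLOR_BGR2HSV)
for x,y in ((380,161),(387,166),(394,173),(384,171),(374,184),(370,181)): print('t',x,y,t[y,x])
for x,y in ((394,208),(394,215),(394,222),(393,226),(380,250),(410,245),(374,232)): print('s',x,y,s[y,x])
E
sed -i 's/(150,165,180)/(120,130,140,147)/; s/sat=.*/sat=lambda lo:(lambda c:(c[...,0]<18)\&(c[...,1]>lo)\&(c[...,2]>VM))/; s/^from h.*/&\nVM=0/' m.py; python3 m.py
```

```text
t 380 161 [ 14 153 206]
t 387 166 [ 14 155 207]
t 394 173 [ 13 155 207]
t 384 171 [ 14 156 103]
t 374 184 [ 15 111 136]
t 370 181 [ 16 111 230]
s 394 208 [ 13 137 121]
s 394 215 [ 13 129 121]
s 394 222 [ 13 133 125]
s 393 226 [ 14 126  83]
s 380 250 [17 91 90]
s 410 245 [24 70 87]
s 374 232 [74 97 92]
bar 120 175.65625 [386.63124889 167.18626023] [ 0.58430252 -0.22631348  0.177     ] 0.08789526794361285 0.03413107480463148 -139.39292919532284
side blob (array([393.13323675, 215.81434097]),) expected [391.30561945 215.46573428]
bar 130 164.4453125 [386.62121617 167.17119479] [ 0.58443164 -0.22639668  0.177     ] 0.08681217175778366 0.03313552705325134 -140.13766319264715
side blob (array([393.31827778, 214.69591026]),) expected [391.35268596 215.46021188]
bar 140 150.40625 [386.61705277 167.15254259] [ 0.58459738 -0.22642703  0.177     ] 0.08549372600906568 0.03170706433649993 -140.23453274052773
side blob (array([396.61380597, 222.2266791 ]),) expected [391.39510084 215.4404143 ]
bar 147 138.1640625 [386.65025563 167.15448002] [ 0.5845167  -0.22667314  0.177     ] 0.08440884797703534
[... 306 characters left out ...]
.071     ] dia 0.05030800721087289
case 1516.5 [[223.68367195129395, 198.27010345458984], [232.47251319885254, 152.12869215011597], [275.13307189941406, 160.25451278686523], [266.34423065185547, 206.39592361450195]] [[0.52490779 0.31691877 0.052     ]
 [0.68880454 0.28829654 0.052     ]
 [0.65517438 0.13883338 0.052     ]
 [0.49253428 0.17015211 0.052     ]] [0.15029471 0.16637722 0.15319995 0.16562809] [0.59035525 0.2285502  0.052     ]
side well [290.2939299  177.35265785] 2.8046875 [0.5472477  0.23543255 0.052     ]
dial-well [ 0.06910237 -0.01838319  0.031     ] 0.07150579987014466 [289.37976591 178.8166932 ]
(array([0.54755527, 0.23922354, 0.0490337 ]), np.float64(0.004181312712912116))
```

```bash
cat >> h.py <<'E'
from scipy.spatial.transform import Rotation as Ro
def rows(p,ya,n):
    "n equal rows from commanded/measured pose to TCP p, tool down, tool y-axis at world angle ya (rad)"
    o=ctrl.get_obs(); R0=Ro.from_euler('xyz',o['eef_rot']); R1=Ro.from_euler('xyz',[np.pi,0,ya+np.pi/2])
    dp=np.array(p)-o['ee_pos']; w=(R0.inv()*R1).as_rotvec()/n; R=R0; out=[]
    for _ in range(n):
        out.append(np.r_[R.inv().apply(dp/n),w].round(4).tolist()); R=R*Ro.from_rotvec(w)
    print('from',o['ee_pos'].round(4),o['eef_rot'].round(4))
    for i in range(0,n,5): print(out[i:i+5])
E
cat > m2.py <<'E'
from m import *
VM=0
E
python3 - <<'E'
import io,contextlib
with contextlib.redirect_stdout(io.StringIO()): import m
from h import *
for V in (150,165,180):
    m.VM=V
    for lo in (115,130):
        g,b,a,_=m.blob(m.t,365,148,45,35,m.sat(lo)); P=[onz('top',q,.177) for q in b]
        e=[P[1]-P[0],P[2]-P[1]];L=max(e,key=np.linalg.norm);W=min(e,key=np.linalg.norm)
        c=onz('top',g,.177);print(V,lo,a,c,np.linalg.norm(L),np.linalg.norm(W),np.degrees(np.arctan2(L[1],L[0])))
m.VM=100
g,b,a,_=m.blob(m.s,382,198,24,34,m.sat(115)); print('side',g,a,b.tolist(),'proj',proj('side',[c[0],c[1],.166]))
g,b,a,mm=m.blob(m.t,360,145,50,50,lambda c:(c[...,1]<40)&(c[...,2]>150)); P=[onz('top',q,.105) for q in b];print('white',a,np.array(P),np.degrees(np.arctan2(*(P[1]-P[0])[1::-1])))
rows([c[0],c[1],.24],np.radians(-38),20)
E
```

```text
150 115 153.171875 [ 0.58751333 -0.22987167  0.177     ] 0.0882269834878886 0.022394569245122314 -135.35057478410317
150 130 144.4765625 [ 0.5873365  -0.22948084  0.177     ] 0.086629465553091 0.02181556216511321 -135.3475814722622
165 115 141.78125 [ 0.58791542 -0.23039576  0.177     ] 0.0874293712665581 0.021147760947991444 -135.4060101068204
165 130 133.7890625 [ 0.58779856 -0.22992785  0.177     ] 0.08663016655670056 0.02056994261573795 -135.40301254926385
180 115 128.9375 [ 0.5882261  -0.23100106  0.177     ] 0.08606492969194662 0.019075376243026486 -135.58014331445116
180 130 121.8828125 [ 0.58814715 -0.23053648  0.177     ] 0.0849228265122185 0.01899534217998679 -135.57973737307165
side [393.53346136 213.43609757] 106.5390625 [[389.9387855529785, 203.66165924072266], [395.9849395751953, 203.2924280166626], [397.1956787109375, 223.1182975769043], [391.1495246887207, 223.48752975463867]] proj [392.07150157 215.72091034]
white 176.3359375 [[ 0.64531808 -0.21002178  0.105     ]
 [ 0.67451943 -0.23290564  0.105     ]
 [ 0.61550305 -0.30361291  0.105     ]
 [ 0.5867121  -0.28064524 
[... 330 characters left out ...]
0422, -0.0123, -0.0017, 0.0, -0.0, 0.0983], [-0.0432, -0.0081, -0.0017, 0.0, -0.0, 0.0983], [-0.0438, -0.0039, -0.0017, 0.0, -0.0, 0.0983], [-0.044, 0.0005, -0.0017, 0.0, -0.0, 0.0983], [-0.0437, 0.0048, -0.0017, 0.0, -0.0, 0.0983]]
[[-0.0431, 0.009, -0.0017, 0.0, -0.0, 0.0983], [-0.042, 0.0132, -0.0017, 0.0, -0.0, 0.0983], [-0.0405, 0.0173, -0.0017, 0.0, -0.0, 0.0983], [-0.0386, 0.0212, -0.0017, 0.0, -0.0, 0.0983], [-0.0363, 0.0248, -0.0017, 0.0, -0.0, 0.0983]]
[[-0.0337, 0.0283, -0.0017, 0.0, -0.0, 0.0983], [-0.0308, 0.0315, -0.0017, 0.0, -0.0, 0.0983], [-0.0275, 0.0343, -0.0017, 0.0, -0.0, 0.0983], [-0.024, 0.0369, -0.0017, 0.0, -0.0, 0.0983], [-0.0203, 0.039, -0.0017, 0.0, -0.0, 0.0983]]
```

```bash
python3 -c "
from h import *
rows([.5875,-.23,.24],np.radians(-45),20)"
```

```text
from [0.1461 0.5302 0.2054] [3.1416 0.     2.8728]
[[-0.0314, -0.0308, -0.0017, 0.0, -0.0, 0.1044], [-0.0344, -0.0274, -0.0017, 0.0, -0.0, 0.1044], [-0.0371, -0.0236, -0.0017, 0.0, -0.0, 0.1044], [-0.0393, -0.0196, -0.0017, 0.0, -0.0, 0.1044], [-0.0412, -0.0154, -0.0017, 0.0, -0.0, 0.1044]]
[[-0.0425, -0.011, -0.0017, 0.0, -0.0, 0.1044], [-0.0435, -0.0066, -0.0017, 0.0, -0.0, 0.1044], [-0.0439, -0.002, -0.0017, 0.0, -0.0, 0.1044], [-0.0439, 0.0026, -0.0017, 0.0, -0.0, 0.1044], [-0.0434, 0.0071, -0.0017, 0.0, -0.0, 0.1044]]
[[-0.0424, 0.0116, -0.0017, 0.0, -0.0, 0.1044], [-0.0409, 0.016, -0.0017, 0.0, -0.0, 0.1044], [-0.0391, 0.0202, -0.0017, 0.0, -0.0, 0.1044], [-0.0367, 0.0241, -0.0017, 0.0, -0.0, 0.1044], [-0.034, 0.0278, -0.0017, 0.0, -0.0, 0.1044]]
[[-0.031, 0.0312, -0.0017, 0.0, -0.0, 0.1044], [-0.0275, 0.0343, -0.0017, 0.0, -0.0, 0.1044], [-0.0238, 0.0369, -0.0017, 0.0, -0.0, 0.1044], [-0.0198, 0.0392, -0.0017, 0.0, -0.0, 0.1044], [-0.0156, 0.0411, -0.0017, 0.0, -0.0, 0.1044]]
```

Request:
jog_arm([
  [-0.031,-0.031,-0.008,0,0,0.104,1],
  [-0.034,-0.027,-0.008,0,0,0.104,1],
  [-0.037,-0.024,-0.008,0,0,0.104,1],
  [-0.039,-0.02,-0.008,0,0,0.104,1],
  [-0.041,-0.015,-0.003,0,0,0.104,1],
])

```text
time_s: 1.8
ee_pos: [0.2559, 0.3392, 0.2413]
eef_rot: [3.14, -0.0, 2.349]
force: [0.7, 0.3, 0.4]
grip_width: 0.094
grip_force: 0.0
```

Request:
jog_arm([
  [-0.042,-0.011,0,0,0,0.104,1],
  [-0.043,-0.007,0,0,0,0.104,1],
  [-0.044,-0.002,0,0,0,0.104,1],
  [-0.044,0.003,0,0,0,0.104,1],
  [-0.043,0.007,0,0,0,0.104,1],
])

```text
time_s: 2.3
ee_pos: [0.3659, 0.1499, 0.2408]
eef_rot: [3.141, -0.0, 1.829]
force: [0.8, 0.8, -0.8]
grip_width: 0.0941
grip_force: 0.0
```

Request:
jog_arm([
  [-0.042,0.012,0,0,0,0.104,1],
  [-0.041,0.016,0,0,0,0.104,1],
  [-0.039,0.02,0,0,0,0.104,1],
  [-0.037,0.024,0,0,0,0.104,1],
  [-0.034,0.028,0,0,0,0.104,1],
])

```text
time_s: 2.8
ee_pos: [0.4774, -0.0396, 0.2406]
eef_rot: [3.141, -0.0, 1.308]
force: [-0.4, 0.9, -0.1]
grip_width: 0.0941
grip_force: 0.0
```

Request:
jog_arm([
  [-0.031,0.031,0,0,0,0.104,1],
  [-0.028,0.034,0,0,0,0.104,1],
  [-0.024,0.037,0,0,0,0.104,1],
  [-0.02,0.039,0,0,0,0.104,1],
  [-0.016,0.041,0,0,0,0.104,1],
])

```text
time_s: 3.3
ee_pos: [0.5877, -0.2295, 0.2404]
eef_rot: [3.142, -0.0, 0.788]
force: [-0.8, 0.3, -0.3]
grip_width: 0.0937
grip_force: 0.0
```

Request:
jog_arm([
  [0,0,0,0,0,0,1],
  [0,0,0,0,0,0,1],
  [0,0,0,0,0,0,1],
])

```text
time_s: 3.6
ee_pos: [0.5868, -0.2271, 0.2407]
eef_rot: [3.142, -0.0, 0.794]
force: [0.8, 0.7, 0.6]
grip_width: 0.0942
grip_force: 0.0
```

```bash
python3 -c "
from h import *
t=snap('top','t1.png');s=snap('side','s1.png')
c=lambda im,x,y,w,h:cv2.resize(im[y:y+h,x:x+w,::-1],(400,400),interpolation=cv2.INTER_CUBIC)
cv2.imwrite('pics/z1.png',np.hstack([c(t,340,120,80,80),c(s,350,170,80,80)]))
print(ctrl.get_obs()['time_s'])
rows([.5875,-.23,.148],np.radians(-45),4)"
```

```text
3.7
from [ 0.5869 -0.2269  0.2411] [ 3.1409e+00 -3.0000e-04  7.9440e-01]
[[-0.0005, 0.0006, 0.0233, 0.0002, -0.0001, 0.0023], [-0.0005, 0.0006, 0.0233, 0.0002, -0.0001, 0.0023], [-0.0005, 0.0006, 0.0233, 0.0002, -0.0001, 0.0023], [-0.0004, 0.0006, 0.0233, 0.0002, -0.0001, 0.0023]]
```

View pics/z1.png

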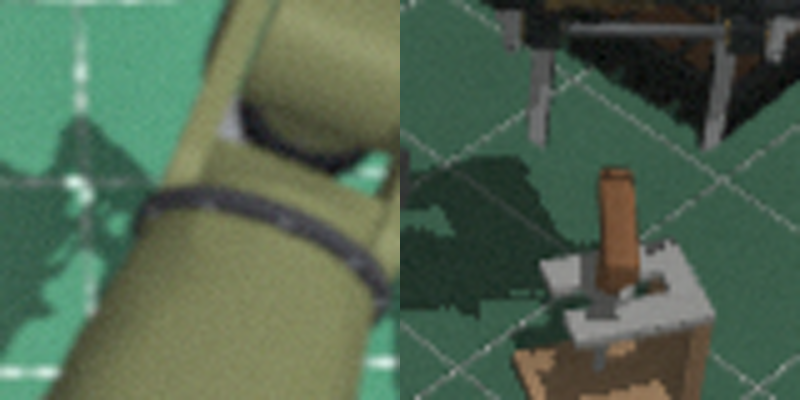

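The side crop shows the open fingers at crop x of about 540 and 715, straddling the bar at 618 and well centred on it. I'll go down and grip.

Request:
jog_arm([
  [-0.001,0.001,0.023,0,0,0,1],
  [-0.001,0.001,0.023,0,0,0,1],
  [0,0.001,0.023,0,0,0,1],
  [0,0,0.023,0,0,0,1],
  [0,0,0,0,0,0,1],
], squeeze=12)

```text
time_s: 4.2
ee_pos: [0.5866, -0.2301, 0.146]
eef_rot: [-3.137, 0.001, 0.794]
force: [-0.1, 0.3, 0.9]
grip_width: 0.0942
grip_force: 0.0
```

Request:
jog_arm([
  [0,0,0,0,0,0,-1],
  [0,0,0,0,0,0,-1],
  [0,0,0,0,0,0,-1],
  [0,0,0,0,0,0,-1],
  [0,0,0,0,0,0,-1],
])

```text
time_s: 4.7
ee_pos: [0.5879, -0.2314, 0.1489]
eef_rot: [3.141, -0.0, 0.793]
force: [-0.2, -1.3, 0.5]
grip_width: 0.058
grip_force: 0.0
```

Request:
jog_arm([
  [0,0,0,0,0,0,-1],
  [0,0,0,0,0,0,-1],
  [0,0,0,0,0,0,-1],
  [0,0,0,0,0,0,-1],
])

```text
time_s: 5.1
ee_pos: [0.5878, -0.2314, 0.1484]
eef_rot: [-3.141, 0.0, 0.793]
force: [0.5, 0.3, 0.1]
grip_width: 0.0253
grip_force: 0.0
```

Request:
jog_arm([
  [0,0,0,0,0,0,-1],
  [0,0,0,0,0,0,-1],
  [0,0,0,0,0,0,-1],
])

```text
time_s: 5.4
ee_pos: [0.5878, -0.2314, 0.1484]
eef_rot: [3.142, 0.0, 0.793]
force: [0.6, -0.6, -0.0]
grip_width: 0.0219
grip_force: 12.0
```

Request:
jog_arm([
  [0,0,0,0,0,0,-1],
  [0,0,0,0,0,0,-1],
], squeeze=45)

```text
time_s: 5.6
ee_pos: [0.5877, -0.2314, 0.1484]
eef_rot: [-3.141, 0.0, 0.793]
force: [0.3, -0.6, -0.1]
grip_width: 0.0214
grip_force: 45.0
```

```bash
python3 -c "
from h import *
o=ctrl.get_obs();print(o['ee_pos'],o['eef_rot'],o['moment'])
s=snap('side','s2.png');t=snap('top','t2.png')
c=lambda im,x,y,w,h:cv2.resize(im[y:y+h,x:x+w,::-1],(400,400),interpolation=cv2.INTER_CUBIC)
cv2.imwrite('pics/z2.png',c(s,360,185,70,70))"
```

```text
[ 0.5877308  -0.23138065  0.14842911] [-3.14149312e+00  7.92005588e-05  7.92792337e-01] [-0.07808593  0.20040075  0.05582084]
```

View pics/z2.png

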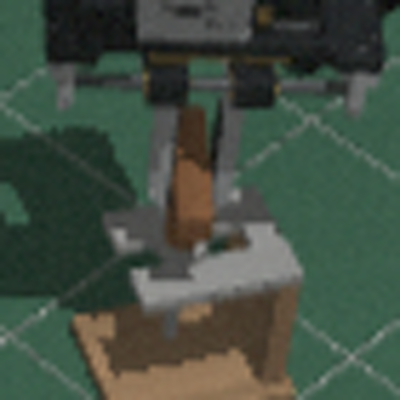

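The bar is held between the fingers (crop (190,190)) at a width of 21.4 mm, with the collar on the plate. I'll lift it.

Request:
jog_arm([
  [0,0,-0.01,0,0,0,-1],
  [0,0,-0.02,0,0,0,-1],
  [0,0,-0.025,0,0,0,-1],
  [0,0,-0.025,0,0,0,-1],
  [0,0,-0.02,0,0,0,-1],
])

```text
time_s: 6.2
ee_pos: [0.5879, -0.2314, 0.2507]
eef_rot: [3.14, -0.001, 0.793]
force: [-0.5, 0.1, -1.9]
grip_width: 0.0216
grip_force: 45.0
```

Request:
jog_arm([
  [0,0,-0.01,0,0,0,-1],
  [0,0,0,0,0,0,-1],
  [0,0,0,0,0,0,-1],
])

```text
time_s: 6.5
ee_pos: [0.5876, -0.2313, 0.2575]
eef_rot: [-3.14, 0.0, 0.793]
force: [-0.1, -0.9, -2.7]
grip_width: 0.0216
grip_force: 45.0
```

```bash
python3 -c "
from h import *
rows([.5465,.241,.255],np.radians(-45),10)
s=snap('side','s3.png')
c=lambda im,x,y,w,h:cv2.resize(im[y:y+h,x:x+w,::-1],(400,400),interpolation=cv2.INTER_CUBIC)
cv2.imwrite('pics/z3.png',c(s,350,160,80,80))"
```

```text
from [ 0.5876 -0.2313  0.2575] [-3.1405e+00  4.0000e-04  7.9280e-01]
[[0.0308, -0.0361, 0.0003, -0.0001, 0.0, 0.0007], [0.0307, -0.0361, 0.0003, -0.0001, 0.0, 0.0007], [0.0307, -0.0361, 0.0003, -0.0001, 0.0, 0.0007], [0.0307, -0.0361, 0.0003, -0.0001, 0.0, 0.0007], [0.0307, -0.0362, 0.0003, -0.0001, 0.0, 0.0007]]
[[0.0306, -0.0362, 0.0003, -0.0001, 0.0, 0.0007], [0.0306, -0.0362, 0.0003, -0.0001, 0.0, 0.0007], [0.0306, -0.0362, 0.0003, -0.0001, 0.0, 0.0007], [0.0305, -0.0363, 0.0003, -0.0001, 0.0, 0.0007], [0.0305, -0.0363, 0.0003, -0.0001, 0.0, 0.0007]]
```

View pics/z3.png

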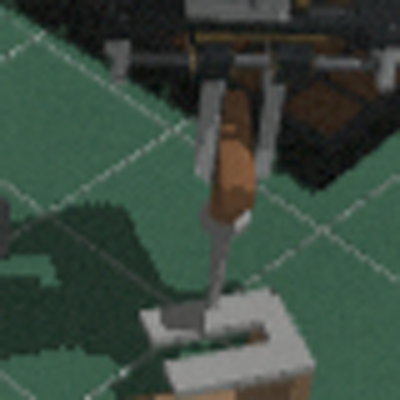

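The dibber hangs free of the rack, with its tip at crop (208,333), or about pixel (391.6,226.6), just behind the far prong. I'll check that it is vertical against the predicted projection.

```bash
python3 -c "
from h import *
for dz in (.0176-.136,.0176-.061,.0176,.0286): print(proj('side',[.5876,-.2313,.2575+dz]), (proj('side',[.5876,-.2313,.2575+dz])-[350,160])*5)
"
```

```text
[391.31287351 221.79519793] [206.56436755 308.97598966]
[393.65131964 205.09991017] [218.25659822 225.49955085]
[395.66728658 190.70695598] [228.33643288 153.53477992]
[396.04241676 188.02872177] [230.21208382 140.14360887]
```

Request:
jog_arm([
  [0.031,-0.036,0,0,0,0,-1],
  [0.031,-0.036,0,0,0,0,-1],
  [0.031,-0.036,0,0,0,0,-1],
  [0.031,-0.036,0,0,0,0,-1],
  [0.031,-0.036,0,0,0,0,-1],
])

```text
time_s: 7.05
ee_pos: [0.5675, 0.0072, 0.2574]
eef_rot: [-3.14, 0.001, 0.793]
force: [0.2, 0.9, -0.6]
grip_width: 0.0217
grip_force: 45.0
```

Request:
jog_arm([
  [0.031,-0.036,0,0,0,0,-1],
  [0.031,-0.036,0,0,0,0,-1],
  [0.031,-0.036,0,0,0,0,-1],
  [0.028,-0.036,0,0,0,0,-1],
  [0.015,-0.02,0,0,0,0,-1],
])

```text
time_s: 7.55
ee_pos: [0.5458, 0.2204, 0.2572]
eef_rot: [-3.14, 0.001, 0.795]
force: [0.5, -0.5, -1.9]
grip_width: 0.0217
grip_force: 45.0
```

Request:
jog_arm([
  [0.015,-0.017,0,0,0,0,-1],
  [0,0,0.02,0,0,0,-1],
  [0,0,0.015,0,0,0,-1],
  [0,0,0,0,0,0,-1],
  [0,0,0,0,0,0,-1],
])

```text
time_s: 8.05
ee_pos: [0.5453, 0.2398, 0.2233]
eef_rot: [-3.141, 0.001, 0.793]
force: [-0.7, 0.8, -0.9]
grip_width: 0.0222
grip_force: 45.0
```

```bash
python3 -c "
from h import *
o=ctrl.get_obs();p=o['ee_pos'];print(p,o['eef_rot'])
s=snap('side','s4.png');t=snap('top','t4.png')
P=p+[0,0,.0176-.136];a=proj('side',P);print('tip',P,a,(a-[255,130])*5, 'well',(proj('side',[.5465,.241,.052])-[255,130])*5)
print('top tip',(proj('top',P)-[210,140])*5,'well',(proj('top',[.5465,.241,.052])-[210,140])*5)
c=lambda im,x,y,w,h:cv2.resize(im[y:y+h,x:x+w,::-1],(400,400),interpolation=cv2.INTER_CUBIC)
cv2.imwrite('pics/z4.png',np.hstack([c(t,210,140,80,80),c(s,255,130,80,80)]))"
```

```text
[0.54529273 0.23984397 0.22325558] [-3.14120635e+00  8.96886314e-04  7.92667479e-01]
tip [0.54529273 0.23984397 0.10485558] [288.59461615 166.2956166 ] [167.97308077 181.47808298] well [171.03400434 233.63444642]
top tip [164.96172799 243.40172903] well [178.8097755  257.63127015]
```

View pics/z4.png

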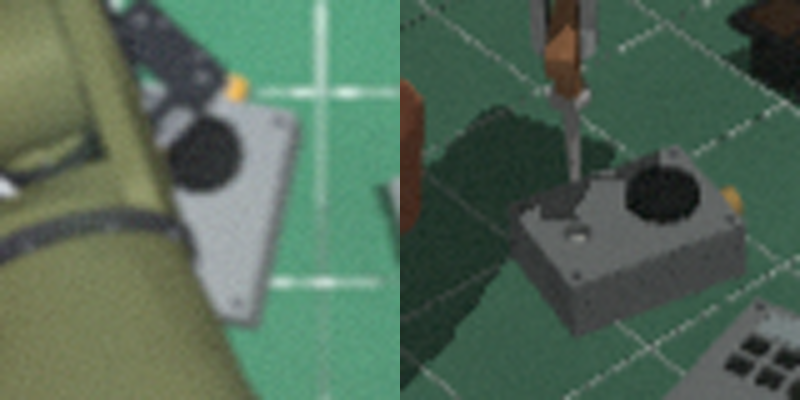

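In the side view the tip is at crop (576,183) and the well mouth at (578,236). Both sit about 1.5 px right of prediction, so relative to each other they agree. I'll shift 1.7 mm along tool x and lower.

Request:
jog_arm([
  [0.0017,0,0.015,0,0,0,-1],
  [0,0,0.015,0,0,0,-1],
  [0,0,0.013,0,0,0,-1],
  [0,0,0,0,0,0,-1],
  [0,0,0,0,0,0,-1],
])

```text
time_s: 8.65
ee_pos: [0.5467, 0.2412, 0.1805]
eef_rot: [-3.142, 0.0, 0.793]
force: [1.1, 0.8, -1.3]
grip_width: 0.0216
grip_force: 45.0
```

```bash
python3 -c "
from h import *
o=ctrl.get_obs();p=o['ee_pos'];print(p,o['eef_rot'],o['force'])
s=snap('side','s5.png')
P=p+[0,0,.0176-.136];a=proj('side',P);print('tip',P,(a-[265,145])*10,'well',(proj('side',[.5465,.241,.052])-[265,145])*10)
c=lambda im,x,y,w,h:cv2.resize(im[y:y+h,x:x+w,::-1],(500,500),interpolation=cv2.INTER_CUBIC)
cv2.imwrite('pics/z5.png',c(s,265,145,50,50))"
```

```text
[0.54665874 0.24118851 0.18049226] [-3.14153665e+00  7.49860163e-05  7.92767915e-01] [ 1.0792105   0.78862808 -1.31554798]
tip [0.54665874 0.24118851 0.06209226] [241.0189122  296.69249445] well [242.06800867 317.26889284]
```

View pics/z5.png

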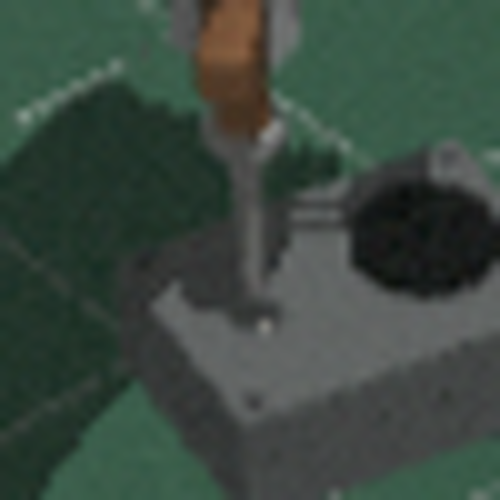

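The tip (254,300) lies just above the well mouth, about (256,320), and lines up with it laterally. I'll press while watching the force.

Request:
jog_arm([
  [0,0,0.009,0,0,0,-1],
  [0,0,0.009,0,0,0,-1],
  [0,0,0,0,0,0,-1],
  [0,0,0,0,0,0,-1],
])

```text
time_s: 9.1
ee_pos: [0.5465, 0.2411, 0.1622]
eef_rot: [-3.141, 0.0, 0.793]
force: [-0.3, 0.1, -1.2]
grip_width: 0.0218
grip_force: 45.0
```

Request:
jog_arm([
  [0,0,0.003,0,0,0,-1],
  [0,0,0.003,0,0,0,-1],
  [0,0,0,0,0,0,-1],
])

```text
time_s: 9.4
ee_pos: [0.5467, 0.2412, 0.1564]
eef_rot: [3.141, -0.0, 0.793]
force: [0.8, 0.4, 1.6]
grip_width: 0.0217
grip_force: 45.0
```

Request:
jog_arm([
  [0,0,0.002,0,0,0,-1],
  [0,0,0.001,0,0,0,-1],
  [0,0,0,0,0,0,-1],
])

```text
time_s: 9.7
ee_pos: [0.5467, 0.2412, 0.1536]
eef_rot: [3.141, -0.0, 0.793]
force: [-0.3, 0.3, 3.5]
grip_width: 0.0219
grip_force: 45.0
```

Request:
jog_arm([
  [0,0,0.0015,0,0,0,-1],
  [0,0,0,0,0,0,-1],
])

```text
time_s: 9.9
ee_pos: [0.5468, 0.2412, 0.1522]
eef_rot: [3.141, -0.001, 0.793]
force: [0.0, 0.3, 4.3]
grip_width: 0.0215
grip_force: 45.0
```

Request:
jog_arm([
  [0,0,0.001,0,0,0,-1],
  [0,0,0,0,0,0,-1],
])

```text
time_s: 10.1
ee_pos: [0.547, 0.2414, 0.152]
eef_rot: [3.141, -0.002, 0.793]
force: [-0.8, -0.1, 10.3]
grip_width: 0.0218
grip_force: 45.0
```

The force has jumped to 10 N, so the button is bottomed. I'll hold for about 1 s.

Request:
jog_arm([
  [0,0,0,0,0,0,-1],
  [0,0,0,0,0,0,-1],
  [0,0,0,0,0,0,-1],
  [0,0,0,0,0,0,-1],
  [0,0,0,0,0,0,-1],
])

```text
time_s: 10.6
ee_pos: [0.547, 0.2414, 0.1521]
eef_rot: [3.141, -0.002, 0.793]
force: [-1.4, -0.4, 9.9]
grip_width: 0.0216
grip_force: 45.0
```

Request:
jog_arm([
  [0,0,0,0,0,0,-1],
  [0,0,0,0,0,0,-1],
  [0,0,0,0,0,0,-1],
  [0,0,0,0,0,0,-1],
])

```text
time_s: 11.0
ee_pos: [0.547, 0.2413, 0.152]
eef_rot: [3.141, -0.002, 0.793]
force: [-0.9, 0.5, 10.6]
grip_width: 0.022
grip_force: 45.0
```

Request:
jog_arm([
  [0,0,-0.01,0,0,0,-1],
  [0,0,-0.02,0,0,0,-1],
  [0,0,-0.03,0,0,0,-1],
  [0,0,-0.03,0,0,0,-1],
  [0,0,-0.015,0,0,0,-1],
])

```text
time_s: 11.5
ee_pos: [0.5468, 0.2413, 0.2586]
eef_rot: [3.141, -0.002, 0.793]
force: [-0.5, 0.3, -2.2]
grip_width: 0.0217
grip_force: 45.0
```

Request:
jog_arm([
  [0,0,0,0,0,0,-1],
  [0,0,0,0,0,0,-1],
])

```text
time_s: 11.7
ee_pos: [0.5463, 0.241, 0.2549]
eef_rot: [-3.141, 0.001, 0.793]
force: [0.2, -0.2, -1.6]
grip_width: 0.0216
grip_force: 45.0
```

```bash
python3 -c "
from h import *
rows([.5877,-.2314,.2575],.7928-np.pi/2,11)"
```

```text
from [0.5463 0.241  0.2549] [-3.141e+00  1.300e-03  7.927e-01]
[[-0.0279, 0.0328, -0.0002, -0.0001, 0.0001, -0.0], [-0.0279, 0.0328, -0.0002, -0.0001, 0.0001, -0.0], [-0.0279, 0.0328, -0.0002, -0.0001, 0.0001, -0.0], [-0.0279, 0.0328, -0.0002, -0.0001, 0.0001, -0.0], [-0.0279, 0.0328, -0.0002, -0.0001, 0.0001, -0.0]]
[[-0.0279, 0.0328, -0.0002, -0.0001, 0.0001, -0.0], [-0.0279, 0.0328, -0.0002, -0.0001, 0.0001, -0.0], [-0.0279, 0.0328, -0.0002, -0.0001, 0.0001, -0.0], [-0.0279, 0.0328, -0.0002, -0.0001, 0.0001, -0.0], [-0.0279, 0.0328, -0.0002, -0.0001, 0.0001, -0.0]]
[[-0.0279, 0.0328, -0.0002, -0.0001, 0.0001, -0.0]]
```

Request:
jog_arm([
  [-0.028,0.033,-0.001,0,0,0,-1],
  [-0.028,0.033,-0.001,0,0,0,-1],
  [-0.028,0.033,0,0,0,0,-1],
  [-0.028,0.033,0,0,0,0,-1],
  [-0.028,0.033,0,0,0,0,-1],
])

```text
time_s: 12.2
ee_pos: [0.5652, 0.0239, 0.2563]
eef_rot: [-3.14, 0.002, 0.793]
force: [0.5, 0.5, -2.4]
grip_width: 0.0216
grip_force: 45.0
```

Request:
jog_arm([
  [-0.028,0.033,0,0,0,0,-1],
  [-0.028,0.033,0,0,0,0,-1],
  [-0.028,0.033,0,0,0,0,-1],
  [-0.028,0.033,0,0,0,0,-1],
  [-0.028,0.033,0,0,0,0,-1],
])

```text
time_s: 12.7
ee_pos: [0.5845, -0.1915, 0.2561]
eef_rot: [-3.139, 0.001, 0.793]
force: [0.6, 0.1, -1.6]
grip_width: 0.0216
grip_force: 45.0
```

Request:
jog_arm([
  [-0.027,0.031,0,0,0,0,-1],
  [0,0,0,0,0,0,-1],
  [0,0,0,0,0,0,-1],
])

```text
time_s: 13.0
ee_pos: [0.5877, -0.2313, 0.256]
eef_rot: [-3.139, 0.001, 0.791]
force: [0.3, 0.1, -1.7]
grip_width: 0.0215
grip_force: 45.0
```

```bash
python3 -c "
from h import *
rows([.5877,-.2314,.2575],.7928-np.pi/2,1)
s=snap('side','s6.png')
a=cv2.imread('pics/s3.png')[160:240,350:430].astype(int);b=s[160:240,350:430,::-1].astype(int)
d=np.abs(a-b).sum(2);print('diff',d.mean(),np.argwhere(d>90)[:20].tolist(),(d>90).sum())
w=cv2.cvtColor(s,cv2.COLOR_RGB2GRAY)[172:184,284:298];w0=cv2.cvtColor(cv2.imread('pics/s0.png'),cv2.COLOR_BGR2GRAY)[172:184,284:298];print('well change',np.abs(w.astype(int)-w0).max(),w.max(),w0.max())
"
```

```text
from [ 0.5877 -0.2313  0.256 ] [-3.1387e+00  9.0000e-04  7.9140e-01]
[[-0.0001, 0.0001, -0.0015, -0.0029, 0.0009, -0.0014]]
diff 9.11578125 [[9, 77], [9, 78], [11, 38], [16, 43], [16, 44], [18, 77], [25, 45], [25, 46], [29, 48], [42, 49]] 10
well change 6 129 131
```

The view matches the one taken just after lift-out, and the button is back up. I'll lower into the slot.

Request:
jog_arm([
  [0,0,0.015,-0.003,0.001,0,-1],
  [0,0,0.02,0,0,0,-1],
  [0,0,0.02,0,0,0,-1],
  [0,0,0,0,0,0,-1],
])

```text
time_s: 13.45
ee_pos: [0.5875, -0.2291, 0.2]
eef_rot: [-3.14, 0.001, 0.794]
force: [0.3, 0.7, -2.7]
grip_width: 0.0215
grip_force: 45.0
```

Request:
jog_arm([
  [0,0,0.02,0,0,0,-1],
  [0,0,0.015,0,0,0,-1],
  [0,0,0.01,0,0,0,-1],
  [0,0,0,0,0,0,-1],
  [0,0,0,0,0,0,-1],
])

```text
time_s: 13.95
ee_pos: [0.5887, -0.231, 0.1586]
eef_rot: [3.138, -0.001, 0.793]
force: [0.3, 0.7, -1.3]
grip_width: 0.022
grip_force: 45.0
```

Request:
jog_arm([
  [0,0,0.004,0,0,0,-1],
  [0,0,0.003,0,0,0,-1],
  [0,0,0,0,0,0,-1],
  [0,0,0,0,0,0,-1],
])

```text
time_s: 14.35
ee_pos: [0.5886, -0.231, 0.151]
eef_rot: [3.139, -0.001, 0.793]
force: [0.1, -0.0, -2.0]
grip_width: 0.0215
grip_force: 45.0
```

Request:
jog_arm([
  [0,0,0.0015,0,0,0,-1],
  [0,0,0.001,0,0,0,-1],
  [0,0,0,0,0,0,-1],
])

```text
time_s: 14.65
ee_pos: [0.5886, -0.231, 0.1485]
eef_rot: [3.138, -0.001, 0.793]
force: [-0.0, 0.2, -1.7]
grip_width: 0.0216
grip_force: 45.0
```

```bash
python3 -c "
from h import *
rows([.5877,-.2314,.1484],.7928-np.pi/2,1); print(ctrl.get_obs()['force'])
s=snap('side','s7.png')
c=lambda im,x,y,w,h:cv2.resize(im[y:y+h,x:x+w],(400,400),interpolation=cv2.INTER_CUBIC)
cv2.imwrite('pics/z7.png',np.hstack([c(s[:,:,::-1],360,185,70,70),c(cv2.imread('pics/s2.png'),360,185,70,70)]))"
```

```text
from [ 0.5886 -0.231   0.1485] [ 3.1384e+00 -1.0000e-03  7.9280e-01]
[[-0.0009, -0.0004, 0.0001, 0.0032, -0.001, -0.0]]
[-0.04519501  0.19893151 -1.65302824]
```

View pics/z7.png

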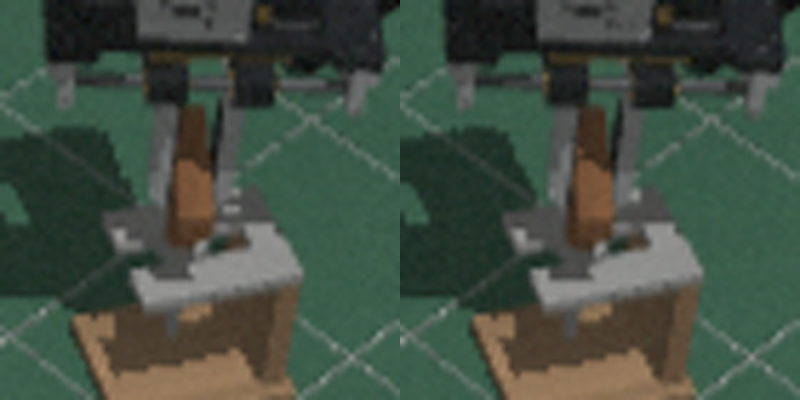

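The two pictures match: the shaft is in the slot and the collar is about at the plate. The weight is still on the arm, so I'll straighten and lower until contact.

Request:
jog_arm([
  [-0.0009,-0.0004,0.0005,0.003,-0.001,0,-1],
  [0,0,0.0005,0,0,0,-1],
  [0,0,0,0,0,0,-1],
])

```text
time_s: 15.0
ee_pos: [0.5881, -0.2313, 0.1484]
eef_rot: [3.14, -0.001, 0.793]
force: [2.4, 2.0, 4.9]
grip_width: 0.0219
grip_force: 45.0
```

Request:
jog_arm([
  [0,0,0.0007,0,0,0,-1],
  [0,0,0,0,0,0,-1],
])

```text
time_s: 15.2
ee_pos: [0.5882, -0.2313, 0.1483]
eef_rot: [3.14, -0.001, 0.793]
force: [-0.8, 2.9, 10.3]
grip_width: 0.0217
grip_force: 45.0
```

The collar is on the plate. I'll ease back the load, loosen gently and open.

Request:
jog_arm([
  [0,0,-0.001,0,0,0,-1],
  [0,0,0,0,0,0,-1],
])

```text
time_s: 15.4
ee_pos: [0.5879, -0.2314, 0.1484]
eef_rot: [3.141, -0.0, 0.793]
force: [0.9, 1.1, 5.5]
grip_width: 0.0213
grip_force: 45.0
```

Request:
jog_arm([
  [0,0,0,0,0,0,-1],
  [0,0,0,0,0,0,-1],
  [0,0,0,0,0,0,-1],
], squeeze=3)

```text
time_s: 15.7
ee_pos: [0.5877, -0.2315, 0.1479]
eef_rot: [3.141, -0.0, 0.793]
force: [0.7, -0.4, 4.6]
grip_width: 0.0221
grip_force: 3.0
```

Request:
jog_arm([
  [0,0,0,0,0,0,-0.3],
  [0,0,0,0,0,0,0],
  [0,0,0,0,0,0,0.5],
  [0,0,0,0,0,0,1],
  [0,0,0,0,0,0,1],
])

```text
time_s: 16.2
ee_pos: [0.5875, -0.2313, 0.1476]
eef_rot: [-3.141, 0.0, 0.793]
force: [0.2, -0.1, 1.0]
grip_width: 0.0588
grip_force: 0.0
```

Request:
jog_arm([
  [0,0,0,0,0,0,1],
  [0,0,0,0,0,0,1],
  [0,0,0,0,0,0,1],
])

```text
time_s: 16.5
ee_pos: [0.5876, -0.2314, 0.1478]
eef_rot: [3.142, -0.0, 0.793]
force: [-0.0, -0.0, 0.5]
grip_width: 0.0827
grip_force: 0.0
```

Request:
jog_arm([
  [0,0,-0.01,0,0,0,1],
  [0,0,-0.02,0,0,0,1],
  [0,0,-0.03,0,0,0,1],
  [0,0,-0.03,0,0,0,1],
  [0,0,-0.03,0,0,0,1],
])

```text
time_s: 17.0
ee_pos: [0.5875, -0.2313, 0.2699]
eef_rot: [3.141, -0.0, 0.793]
force: [-0.3, 0.1, 0.4]
grip_width: 0.094
grip_force: 0.0
```

Request:
jog_arm([
  [0,0,0,0,0,0,1],
  [0,0,0,0,0,0,1],
  [0,0,0,0,0,0,1],
])

```text
time_s: 17.3
ee_pos: [0.5873, -0.2312, 0.2667]
eef_rot: [-3.14, 0.001, 0.793]
force: [-0.5, -0.3, 1.0]
grip_width: 0.0936
grip_force: 0.0
```

```bash
python3 -c "
from h import *
s=snap('side','s8.png')
c=lambda im:cv2.resize(im[185:255,350:430],(400,350),interpolation=cv2.INTER_CUBIC)
cv2.imwrite('pics/z8.png',np.hstack([c(s[:,:,::-1]),c(cv2.imread('pics/s1.png'))]))"
```

```text
(no output)
```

View pics/z8.png

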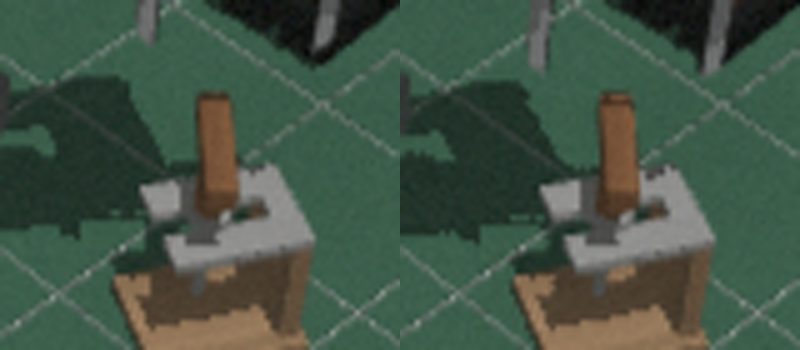

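The dibber stands upright in the slot on its collar at crop (215,150), as it did at the start, and the gripper is clear of it. I'll hand in.

```bash
python3 -c "
from station import ctrl
print(ctrl.hand_in())"
```

```text
the job is handed in; nothing more can be done
None
```

I pressed the dial timer's reset button fully down, held it for about 1 s and let it come up, then hung the dibber upright on its collar in the rack slot; I handed in at about 17 s, and no verdict came back.

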